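# Refit the mini-centrifuge rotor and snap its retaining clip home

### The arm

A 6-joint arm with a two-finger parallel gripper is mounted at the origin on the work surface. World frame = base frame: x ahead of the robot, y to its left, z up, the work surface at z = 0. Lengths are in mm, angles in degrees, forces in N, time in s.
With the tool pointing down it reaches from about 350 to 850 mm from the base axis. Payload 8.1 kg.
Tool frame: the origin (TCP) lies midway between the tips of the shut fingers; the grasp point (between the pads) lies grip_depth behind it (grip_depth is the distance from the TCP to the grasp point, in mm); z points along the fingers, y is the line along which they close (so a half turn about z gives the same grasp; the last joint's range is limited). The gripper opens to 85 mm and grips with 20 to 120 N. Pads are 22 mm wide; open, the fingers measure 114 mm over their backs; the gripper's body (76 mm by 85 mm) begins 54 mm behind the grasp point. The pads swing forward as they close: fully open they stand 13 mm farther back than shut.
Start: joints at [-73.763, 7.471, 85.268, -0, 87.261, -4.893], TCP at [216.318, -559.653, 231.292] pointing down, gripper open.
Joint ranges: [-169.43, 169.43], [-51.17, 129.36], [1.28, 143.12], [-76.62, 256.62], [0, 156.53], [-152.29, 152.29]. Speed limits (degrees/s): [136.94, 136.94, 159.86, 180, 180, 180].

### API

Orientations are given as [roll, pitch, yaw] about the fixed x, y, z axes, in that order (R = Rz(yaw) Ry(pitch) Rx(roll)).
In Python, from bench import sense, snapshot, hand_in, grip_depth gives the robot as it stands. The module is installed in compiled form; this text tells all that it offers.
- The arm moves only by the tool apply_moves, never from a script. Its argument "series" is text: rows parted by semicolons, each of 5 numbers parted by spaces: the shift along the tool's x, y, z each as a share of 0.3 m, from -1 to 1, then the turn about the tool's z as a share of 2 rad, from -1 to 1, then the gripper's target within -1 to 1 (shut at 1, half-way at 0, fully open at -1). In form: tx ty tz twist gripper; .... A call has 1 to 5 rows; each row shifts and turns the commanded pose from where the row before left it, along the tool's axes as they then stand; what a row does not reach is not made up. A row lasts 1/12 s, in which the tool goes at most 41.7 mm and 7.16 degrees, less where a joint would pass 70% of its speed; a pose out of reach is approached as far as the arm can. A call with a number of a shift or a turn outside -1 to 1 is refused whole. A call with a gripper value outside its range is refused whole. The fingers move at their own pace and stop on an object; "squeeze" is the grip in N (left out, the last holds). Time passes only in rows, so rows that do not move let the fingers close. It gives the time, the measured TCP pose, the force, the opening and the grip force at its end, in the units of the state.
- sense(): the state, without advancing time (a new reading comes with each control period).
- snapshot(name): name is "scene" or "top" or "wrist"; returns a dict with "frame" (420x560x3 uint8, blue, green, red), "depth" (420x560 float32, mm along the optical axis (not along the pixel's ray), 0 where there is no reading), "intrinsics" (3x3 intrinsics, pixels), "extrinsics" (4x4, takes a point from camera to world coordinates); the wrist camera has in their place "tool_from_camera" (4x4, takes a point from camera to tool coordinates, whose origin is the TCP and whose axes are the flange's). Camera axes: x right, y down, z forward; pixel columns grow to the right and rows downward; lengths in mm; the calibration is good to about 2 mm. A picture is of the moment at which its call begins: read the wrist's pose just before it.
- hand_in(): hands the job in; it is judged then, once.
The state is a dict: "time": time; "joint_pos": joint angles; "qd": joint speeds; "joint_efforts": joint torques, N m; "tool_pos": TCP position; "tcp_rot": TCP orientation; "ft_force": force on the tool from outside, world axes, zero at the start; "wrist_torque": the same for the moment, N m; "finger_gap": finger opening in mm; "grip_force": force on a finger pad.
Only numpy, scipy, OpenCV 4.12 (cv2) and the standard library are available. Lean on these libraries where they do the work, as an engineer would, in place of code of your own. Each camera call takes 0.05 s, during which the arm holds its last target. There are 200 camera calls.

### The job

Fit the blue rotor over the mini-centrifuge's spindle, all the way down, and then lock it there with the red-tabbed spring clip: push the clip sideways, mouth first, into the groove just above the rotor's hub until it snaps fully home around the spindle. The drive hangs on soft rubber mounts and will give way as you push: follow it until the clip snaps, but do not push it over to its stops. Leave the rest of the bench as it is.

Things in the scene. Friction and masses are not known exactly. Their poses are not given: they have to be found in the camera images.
- rotor: BLUE centrifuge rotor, loose, standing on the bench in one of two places (the white one stands in the other). A low round skirt 92 mm across and 14 mm high with eight dark tube holes, and a smooth round hub in its middle; a 20 mm bore runs right through. About 0.16 kg. Origin: centre of its underside, z up along the bore. Fully down on the spindle its origin lies 42 mm below groove.
- rotor_hub (a point): centre of the blue rotor's hub top, 42 mm above the rotor's underside. The hub is 40 mm across and its smooth side stands clear for the 28 mm above the skirt: grip it there. With the rotor fully down this point coincides with groove.
- groove (a point): on the spindle's axis at the floor of its groove, about 97 mm above the bench; moves with the spindle. The spindle is an upright steel shaft 18 mm across, in the middle of the bowl; the rotor drops over it onto a 60 mm drive plate 42 mm below this point. From this point the shaft is a 10 mm neck, for 7.6 mm up to the head. With the rotor down, that gap between hub and head is the groove, open all round.
- spindle_head (a point): top of the spindle, 20 mm above groove. The head above the neck is 18 mm across, its lower edge bevelled by 1.5 mm and its top tapered to 9 mm, which guides the rotor's bore.
- drive_rest (a point): where groove rests, fixed to the centrifuge (the weight of the drive lowers it by 0.5 mm). The drive floats on rubber mounts: it gives 1 mm sideways for each 1.6 N and 1 mm down for each 6 N, springs back to the middle when let go, and meets its stops 15 mm off centre. It must not be pushed 13 mm off centre (21 N) or 3.5 mm down (21 N).
- centrifuge: mini-centrifuge, silver, fixed: round housing 164 mm across, rim 85 mm high, open bowl 134 mm across and 40 mm deep. Its control nose stands out to 101 mm from the axis on its own -x side; its clear domed lid is open, leaning back on its own +x side, 75 to 260 mm from the axis, up to 240 mm high. Origin: on the bench under the spindle's rest position, z up.
- clip: spring clip, loose, lying flat on the mat: a steel horseshoe 28 mm wide and 6 mm thick, mouth towards its own +x, with a 12 mm wide tang towards -x that carries a red tab. About 0.14 kg. Origin: centre of the seat that takes the spindle's neck, on the underside. Home: origin at groove, lying on the hub, z up. It may be pushed in from any side, mouth first.
- clip_tab (a point): middle of the clip's upright RED finger tab, 33 mm behind the seat (clip x = -33 mm), 20 mm above the underside. T-shaped from above: a web 26 mm long (x -46 to -20 mm) and 12 mm thick (clip y), top 35 mm above the underside, flush with the tang below; behind it a thumb plate 28 mm wide, 5 mm thick (x -51 to -46 mm), equally high. Pinch the web, or push on the plate's back.
- clip_mouth (a point): middle of the clip's mouth, between the lips, 5 mm ahead of the seat. The sprung lips stand 6.6 mm apart; flared tips, 10 mm ahead of the seat, catch a neck up to 4 mm off line. They meet the neck 9 mm short of home. At 9 to 13 N they spread, the clip jumps home and the push drops by 3 N or more. As drive and contacts give way, the hand goes 6 to 10 mm PAST the home seen before; then ease back.
- mat: thin green-blue bench mat, 110 x 90 mm, 3 mm thick, fixed; the clip lies on it. Origin: centre of its underside.
- strip_rotor: a WHITE rotor of nearly the same shape with two dark slots, 88 mm across, 42 mm high; not wanted. Origin: centre of its underside.
- rack: blue tube rack, 200 x 95 mm, 47 mm high with its tubes. Origin: centre of its underside.
- bowl: white plastic bowl, 110 mm across, 50 mm high. Origin: centre of its underside.
- wash_bottle: white wash bottle with blue cap and spout, 62 mm across, 205 mm high. Origin: centre of its underside.
- tip_box: pipette tip box with orange lid, 124 x 89 mm, 68 mm high. Origin: centre of its underside.
- marker: white marker pen with black cap, 120 x 13 mm, lying. Origin: centre of its underside.
- tape_pot: small clear pot with green lid, 48 mm across, 58 mm high. Origin: centre of its underside.
Mind the look-alikes: they are no part of the job. Leave any brown or yellow look-alike of the rotor alone.

How it is judged:
By the outcome, as a careful person would: the job done as asked, in the order asked, and still so for the second after the job is handed in, with the robot touching nothing.
It also fails if it takes over 69 s, if anything falls off the work surface, if the arm or the gripper's body presses on something with over 40 N, if the wrist force passes 120 N, or if a joint passes its speed limit or range.

## Working session

There is one attempt and no reset: what is moved stays moved. The work goes in short steps, Python scripts to look and compute and a tool call to move; the robot and the scene stay as the last step left them, time stands still between calls to the robot, and variables do not carry over. Pictures are saved under pics/ and viewed, at most 10 in all, crops included, and the job is handed in when it is done.

Besides the shell and the picture viewer there is one more tool, called after "Call:" as name(argument=value, ...) on one line, values as JSON. apply_moves: Moves the arm, as the interface text tells. Its arguments: {"type":"object","properties":{"series":{"type":"string"},"squeeze":{"type":"number"}},"required":["series"]}

```bash
mkdir -p pics; cat > h.py <<'E'
import numpy as np,cv2
from bench import sense,snapshot,hand_in,grip_depth
from scipy.spatial.transform import Rotation as R
def world(s,st=None):
    d=s["depth"];K=np.array(s["intrinsics"])
    if "extrinsics" in s: T=np.array(s["extrinsics"])
    else:
        A=np.eye(4);A[:3,:3]=R.from_euler('xyz',st["tcp_rot"],degrees=True).as_matrix();A[:3,3]=st["tool_pos"]
        T=A@np.array(s["tool_from_camera"])
    v,u=np.mgrid[:d.shape[0],:d.shape[1]]
    P=np.stack([(u-K[0,2])/K[0,0]*d,(v-K[1,2])/K[1,1]*d,d],-1)
    return P@T[:3,:3].T+T[:3,3],T,K
def ray(T,K,u,v,z):
    d=T[:3,:3]@np.array([(u-K[0,2])/K[0,0],(v-K[1,2])/K[1,1],1]);o=T[:3,3]
    return o+d*(z-o[2])/d[2]
E
python3 - <<'E'
from h import *
print(sense(),grip_depth)
for n in("top","scene"):
    s=snapshot(n);cv2.imwrite(f"pics/{n}0.png",s["frame"]);np.savez(f"{n}0.npz",**s)
    print(s["extrinsics"],s["intrinsics"])
E
```

```text
{'time': 0.0, 'joint_pos': array([-7.37611628e+01,  7.51648981e+00,  8.53303293e+01, -3.65655401e-04,
        8.72604155e+01, -4.89239169e+00]), 'qd': array([ 0.0239817 ,  0.01447851,  0.00016775,  0.04595208, -0.03427678,
        0.06586388]), 'joint_efforts': array([-1.27839194e-03, -5.69389379e+01, -5.00566328e+01, -3.57244135e-04,
        1.45165657e-02,  1.74152336e-05]), 'tool_pos': array([ 216.17334198, -559.11240937,  230.21995527]), 'tcp_rot': array([-1.79893125e+02, -8.78157996e-03,  2.11312385e+01]), 'ft_force': array([ 0.2291233 , -0.09675072,  0.3095831 ]), 'wrist_torque': array([-0.00325078, -0.00319894, -0.00491649]), 'grip_force': 0.0, 'finger_gap': 85.3266214791645} 18.700000000000003
[[-1.68289919e-02 -9.90122920e-01  1.39188318e-01  3.35956586e+02]
 [-9.99811631e-01  1.53181721e-02 -1.19187342e-02 -3.60189792e+01]
 [ 9.66890129e-03 -1.39362679e-01 -9.90194201e-01  1.46597793e+03]
 [ 0.00000000e+00  0.00000000e+00  0.00000000e+00  1.00000000e+00]] [[533.09497562   0.         292.60465635]
 [  0.         533.09497562 212.32751035]
 [  0.           0.           1.        ]]
[[ 6.16012101e-01  4.96894442e-01 -6.11248726e-01  1.38778354e+03]
 [ 7.87550483e-01 -3.71610183e-01  4.91599541e-01 -7.42857618e+02]
 [ 1.71268285e-02 -7.84220495e-01 -6.20245828e-01  1.00902257e+03]
 [ 0.00000000e+00  0.00000000e+00  0.00000000e+00  1.00000000e+00]] [[494.5983326    0.         285.70977638]
 [  0.         494.5983326  219.27502881]
 [  0.           0.           1.        ]]
```

View pics/top0.png

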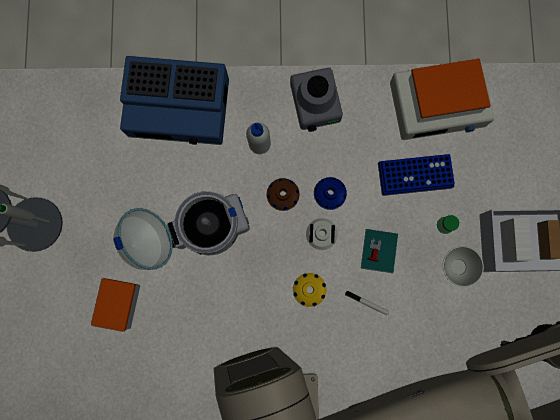

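View pics/scene0.png

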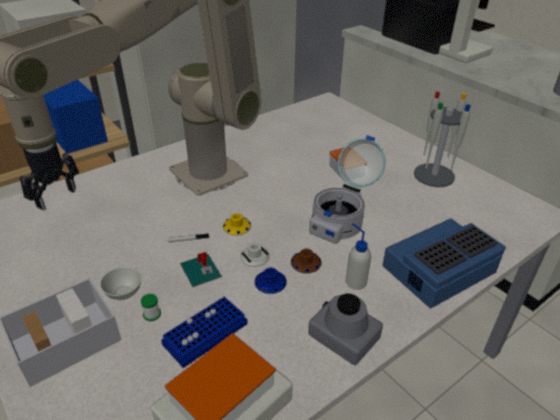

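Top view: the rotor candidates are blue (330,193), white with slots (322,234), brown (283,194) and yellow (310,290). Blue at (330,193) fits: it is the only blue round skirt with a hub. The clip with its red tab is at (374,252) on the mat. The centrifuge spindle is at about (207,221), nose towards (238,212) and lid towards (143,238).

```bash
python3 - <<'E'
from h import *
s=dict(np.load("top0.npz"));P,T,K=world(s);f=s["frame"]
hsv=cv2.cvtColor(f,cv2.COLOR_BGR2HSV)
def blob(lo,hi,box):
    m=cv2.inRange(hsv,lo,hi);k=np.zeros_like(m);x0,y0,x1,y1=box;k[y0:y1,x0:x1]=m[y0:y1,x0:x1];return k
b=blob((105,120,40),(130,255,255),(305,170,355,215))
q=P[b>0];M=cv2.moments(b,True);c=(M['m10']/M['m00'],M['m01']/M['m00'])
print("blue",c,ray(T,K,*c,14),q[:,2].max(),(b>0).sum(),q.min(0),q.max(0))
h=q[q[:,2]>33];print("hub top",h.mean(0),len(h))
r=blob((0,120,60),(8,255,255),(355,225,405,275))|blob((172,120,60),(180,255,255),(355,225,405,275))
q=P[r>0];print("red",q.mean(0),q[:,2].max(),len(q)); h=q[q[:,2]>28];print(h.mean(0),np.linalg.svd(h[:,:2]-h[:,:2].mean(0),full_matrices=False)[1:],)
# spindle: depth
sub=P[195:250,180:235];z=sub[...,2]
print("spindle px",[ (u,v,P[v,u].round(0)) for u in (205,207,209) for v in (218,221,224)])
rim=(z>78)&(z<95);pts=sub[rim];(cx,cy),rr=cv2.minEnclosingCircle(pts[:,:2].astype(np.float32));print("rim",cx,cy,rr, pts[:,:2].mean(0))
w=np.hstack([cv2.resize(f[170:216,305:355],None,fx=7,fy=7,interpolation=2)[:300,:350],cv2.resize(f[228:273,350:400],None,fx=7,fy=7,interpolation=2)[:300,:350]])
cv2.imwrite("pics/crop.png",w)
E
```

```text
blue (329.87628865979383, 192.71870397643593) [ 593.24277651 -157.53619316   14.        ] 1465.977930506968 679 [ 335.95658593 -204.3337458    -2.65774435] [ 640.26129745  -36.0189792  1465.97793051]
hub top [ 590.3709978  -155.68202638   65.13558944] 117
red [ 418.88471495 -270.79903701   37.67362953] 44.145255898806 48
[ 418.88471495 -270.79903701   37.67362953] (array([65.26264   , 33.54356155]), array([[-0.97198133,  0.23505809],
       [ 0.23505809,  0.97198133]]))
spindle px [(205, 218, array([515., 172., 113.])), (205, 221, array([507., 171., 117.])), (205, 224, array([502., 174.,  96.])), (207, 218, array([523., 175.,  54.])), (207, 221, array([508., 167., 108.])), (207, 224, array([503., 170.,  88.])), (209, 218, array([522., 170.,  55.])), (209, 221, array([512., 167.,  75.])), (209, 224, array([505., 168.,  70.]))]
rim 509.3788146972656 175.1664581298828 82.08692932128906 [507.78147402 165.52672232]
```

View pics/crop.png

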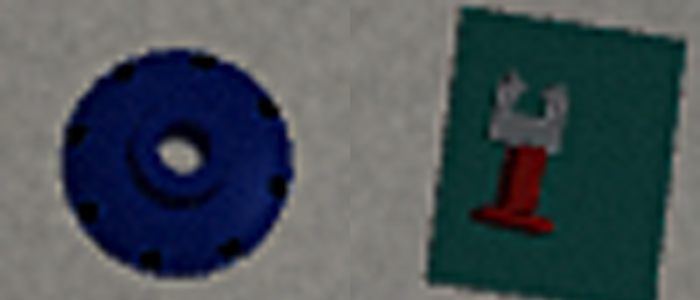

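The crop confirms the blue eight-hole rotor, and shows the clip's mouth pointing up in the image (about world +x, yaw ≈ -8°). Next I move over the rotor.

Call:
apply_moves(series="0.11 -0.053 0 0 -1;0.11 -0.053 0 0 -1;0.11 -0.053 0 0 -1;0.11 -0.053 0 0 -1;0.11 -0.053 0 0 -1")

```text
time: 0.52
tool_pos: [342.2, -424.5, 230.8]
tcp_rot: [-180.0, 0.0, 21.1]
ft_force: [0.4, 0.2, -0.1]
finger_gap: 85.0
grip_force: 0.0
```

Call:
apply_moves(series="0.11 -0.053 0 0 -1;0.11 -0.053 0 0 -1;0.11 -0.053 0 0 -1;0.11 -0.053 0 0 -1;0.11 -0.053 0 0 -1")

```text
time: 0.93
tool_pos: [467.6, -290.7, 231.0]
tcp_rot: [-180.0, 0.0, 21.1]
ft_force: [0.3, -1.0, -0.4]
finger_gap: 85.3
grip_force: 0.0
```

Call:
apply_moves(series="0.11 -0.053 0 0 -1;0.11 -0.053 0 0 -1;0.11 -0.053 0 0 -1;0.11 -0.053 0 0 -1;0.11 -0.053 0 0 -1")

```text
time: 1.35
tool_pos: [592.8, -157.0, 230.8]
tcp_rot: [-180.0, 0.0, 21.1]
ft_force: [-0.4, -0.8, -0.9]
finger_gap: 85.5
grip_force: 0.0
```

Call:
apply_moves(series="0 0 0 -0.06 -1;0 0 0 -0.06 -1;0 0 0 -0.06 -1;0 0 0 -0.06 -1;0 0 0 -0.06 -1")

```text
time: 1.77
tool_pos: [591.8, -158.4, 230.5]
tcp_rot: [-179.9, 0.0, 55.9]
ft_force: [-0.9, 0.3, 0.1]
finger_gap: 85.0
grip_force: 0.0
```

Call:
apply_moves(series="0 0 0 -0.06 -1;0 0 0 -0.06 -1;0 0 0 -0.06 -1;0 0 0 -0.06 -1;0 0 0 -0.06 -1")

```text
time: 2.18
tool_pos: [591.7, -158.6, 230.6]
tcp_rot: [-179.9, -0.0, 90.2]
ft_force: [-0.2, -0.6, -0.2]
finger_gap: 85.5
grip_force: 0.0
```

```bash
python3 - <<'E'
from h import *
st=sense();print(st["time"],st["tool_pos"],st["tcp_rot"])
s=snapshot("wrist");cv2.imwrite("pics/w1.png",s["frame"]);print(s["tool_from_camera"],s["intrinsics"])
P,T,K=world(s,st);hsv=cv2.cvtColor(s["frame"],cv2.COLOR_BGR2HSV)
b=cv2.inRange(hsv,(105,120,40),(130,255,255))
n,l,stt,c=cv2.connectedComponentsWithStats(b);i=1+stt[1:,4].argmax();print(stt[i],c[i])
q=P[l==i];print(np.percentile(q,[2,50,98],axis=0))
sk=q[(q[:,2]>9)&(q[:,2]<19)];print("skirt circ",cv2.minEnclosingCircle(sk[:,:2].astype(np.float32)))
h=q[(q[:,2]>38)&(q[:,2]<46)];print("hub",cv2.minEnclosingCircle(h[:,:2].astype(np.float32)) if len(h)>20 else len(h),np.median(h[:,2]))
E
```

```text
2.1833 [ 591.72773105 -158.64099336  230.63381977] [-1.79938466e+02 -2.26573261e-02  9.02247574e+01]
[[ 3.45789610e-05 -9.48632883e-01 -3.16378970e-01  8.11316382e+01]
 [ 9.99999599e-01  3.16044093e-04 -8.38332815e-04  3.20367684e-02]
 [ 8.95259780e-04 -3.16378814e-01  9.48632513e-01 -1.41998190e+02]
 [ 0.00000000e+00  0.00000000e+00  0.00000000e+00  1.00000000e+00]] [[303.43252735   0.         282.86943238]
 [  0.         303.43252735 212.32827319]
 [  0.           0.           1.        ]]
[ 280  282   71   99 4454] [317.94140099 326.72541536]
[[ 593.30832995 -422.1493647    20.47889819]
 [ 639.63559921 -345.29744724   40.4302012 ]
 [ 681.71846938 -295.67678239   42.15315861]]
skirt circ ((642.5424194335938, -295.2982482910156), 27.987720489501953)
hub ((639.6397705078125, -370.8334045410156), 82.07874298095703) 40.574514478166975
```

View pics/w1.png

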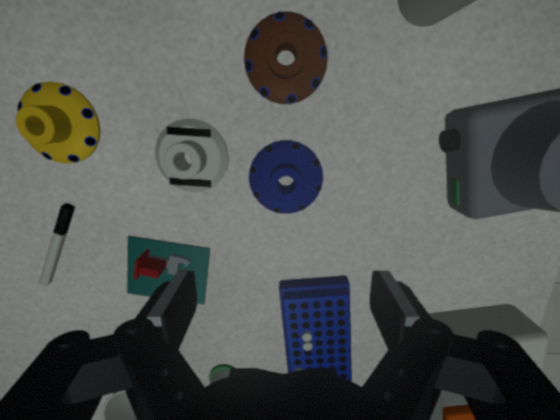

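The wrist view shows the blue rotor at (286,177), white at (187,157), brown at (286,57), yellow at (57,122) and the clip at (163,264). I measure the blue rotor and the clip.

```bash
cat >> h.py <<'E'
def rotor(s,st,near=None):
    P,T,K=world(s,st);hsv=cv2.cvtColor(s["frame"],cv2.COLOR_BGR2HSV)
    b=cv2.inRange(hsv,(105,120,30),(130,255,255));n,l,stt,c=cv2.connectedComponentsWithStats(b)
    i=min((i for i in range(1,n) if stt[i,4]>800),key=lambda i:np.hypot(*(c[i]-near)));q=P[l==i]
    hull=cv2.convexHull(np.argwhere(l==i)[:,::-1].astype(np.float32))
    (cx,cy),ax,a=cv2.fitEllipse(hull);print("ellipse",cx,cy,ax,"at z14",ray(T,K,cx,cy,14))
    sk=q[(q[:,2]>9)&(q[:,2]<19)];print("skirt circ",cv2.minEnclosingCircle(sk[:,:2].astype(np.float32)),np.median(sk[:,2]))
    h=q[(q[:,2]>37)&(q[:,2]<46)];print("hub",cv2.minEnclosingCircle(h[:,:2].astype(np.float32)),np.median(h[:,2]),len(h))
E
python3 - <<'E'
from h import *
st=sense();s=snapshot("wrist");rotor(s,st,(286,177))
P,T,K=world(s,st);hsv=cv2.cvtColor(s["frame"],cv2.COLOR_BGR2HSV)
r=(cv2.inRange(hsv,(0,120,50),(8,255,255))|cv2.inRange(hsv,(172,120,50),(180,255,255)));r[:220]=0;r[310:]=0;r[:,:110]=0;r[:,230:]=0
q=P[r>0];t=q[q[:,2]>32];print("red top",np.median(q[:,2]),len(t),t.mean(0) if len(t) else 0, cv2.minAreaRect(t[:,:2].astype(np.float32)) if len(t) else 0)
E
```

```text
ellipse 285.5525817871094 176.4456787109375 (70.71255493164062, 71.36390686035156) at z14 [ 594.34365485 -151.62571778   14.        ]
skirt circ ((594.0265502929688, -155.01734924316406), 43.170963287353516) 13.21673537035116
hub ((594.0043334960938, -155.28265380859375), 19.946985244750977) 41.31361195516422 729
red top 37.24758919761604 251 [ 419.44140298 -267.16295484   37.10115309] ((419.9734802246094, -264.21844482421875), (30.819494247436523, 24.745346069335938), 3.403120279312134)
```

Call:
apply_moves(series="0.011 0.0077 0.12 0 -1;0 0 0.13 0 -1;0 0 0.13 0 -1;0 0 0.13 0 -1;0 0 0.11 0 -1")

```text
time: 2.7
tool_pos: [593.0, -154.9, 42.2]
tcp_rot: [-179.9, -0.0, 89.6]
ft_force: [0.7, -0.6, -0.2]
finger_gap: 85.2
grip_force: 0.0
```

Call:
apply_moves(series="0 0 0.05 0 -1;0 0 0.05 0 -1;0 0 0 0 -1")

```text
time: 2.95
tool_pos: [591.1, -154.3, 10.6]
tcp_rot: [-179.6, -0.1, 89.6]
ft_force: [-0.3, 1.1, -0.6]
finger_gap: 85.4
grip_force: 0.0
```

Call:
apply_moves(series="0 0 0 0 0.6;0 0 0 0 0.6;0 0 0 0 0.6;0 0 0 0 0.6;0 0 0 0 0.6", squeeze=50)

```text
time: 3.37
tool_pos: [595.9, -156.0, 17.5]
tcp_rot: [179.8, 0.1, 89.9]
ft_force: [-0.9, 0.7, 6.3]
finger_gap: 38.5
grip_force: 50.6
```

Call:
apply_moves(series="0 0 0 0 0.6;0 0 0 0 0.6;0 0 0 0 0.6;0 0 0 0 0.6;0 0 0 0 0.6")

```text
time: 3.78
tool_pos: [595.9, -155.9, 17.5]
tcp_rot: [179.8, 0.1, 89.9]
ft_force: [-0.3, 0.6, 6.9]
finger_gap: 39.0
grip_force: 50.6
```

Call:
apply_moves(series="0 0 -0.06 0 0.6;0 0 -0.12 0 0.6;0 0 -0.13 0 0.6;0 0 -0.13 0 0.6;0 0 -0.13 0 0.6")

```text
time: 4.2
tool_pos: [594.0, -155.3, 188.5]
tcp_rot: [180.0, 0.0, 89.9]
ft_force: [0.7, -0.0, -1.0]
finger_gap: 38.5
grip_force: 50.7
```

Call:
apply_moves(series="0.08 -0.03 0 0 0.6;0.12 -0.06 0 0 0.6;0.13 -0.06 0 0 0.6;0.13 -0.06 0 0 0.6;0.12 -0.06 0 0 0.6")

```text
time: 4.62
tool_pos: [513.8, 17.9, 186.8]
tcp_rot: [179.9, -0.0, 89.8]
ft_force: [0.7, 1.1, -1.5]
finger_gap: 38.3
grip_force: 50.8
```

Call:
apply_moves(series="0.06 -0.02 0 0 0.6;0.01 0 0 0 0.6;0 0 0 0 0.6")

```text
time: 4.87
tool_pos: [508.8, 38.6, 187.0]
tcp_rot: [179.9, 0.0, 90.0]
ft_force: [-0.0, -0.6, -1.5]
finger_gap: 38.7
grip_force: 50.8
```

```bash
python3 - <<'E'
from h import *
st=sense();print(st["time"],st["tool_pos"],st["tcp_rot"],st["ft_force"],st["finger_gap"])
s=snapshot("wrist");cv2.imwrite("pics/w2.png",s["frame"])
P,T,K=world(s,st);np.savez("w2.npz",P=P,T=T,K=K,f=s["frame"])
m=(np.hypot(P[...,0]-508,P[...,1]-171)<30)&(P[...,2]>85)&(P[...,2]<130)
v,u=np.nonzero(m);print(len(u),u.min(),u.max(),v.min(),v.max());q=P[m];print(np.percentile(q,[2,50,98],axis=0))
t=q[q[:,2]>np.percentile(q[:,2],97)-3];print("tip",t.mean(0),len(t))
E
```

```text
4.8667 [508.77908363  38.55399091 186.97245551] [1.79920077e+02 4.88699660e-03 9.00172990e+01] [-0.04190396 -0.56759158 -1.54596598] 38.711374423111124
923 269 297 0 37
[[500.66667045 169.37030156  87.75174794]
 [508.75642724 174.91726775 113.13587493]
 [516.87893619 183.32124396 117.19491217]]
tip [508.70971001 177.67241618 115.74755564] 375
```

View pics/w2.png

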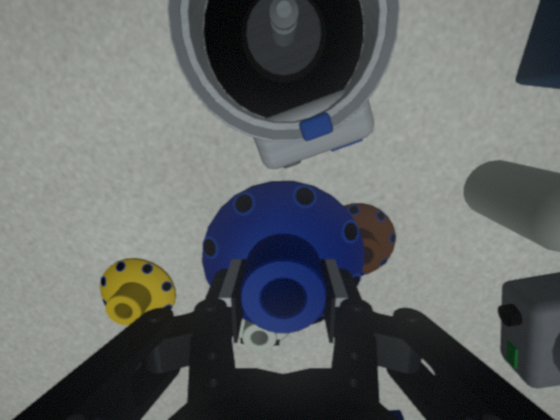

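The rotor is held at (283,290) and the spindle head shows at (284,12). I move nearer and measure both in the same view.

Call:
apply_moves(series="0.1 0 0 0 0.6;0.1 0 0 0 0.6;0 0 0 0 0.6;0 0 0 0 0.6")

```text
time: 5.25
tool_pos: [509.5, 97.2, 186.3]
tcp_rot: [180.0, 0.0, 89.9]
ft_force: [-1.0, 0.3, -0.7]
finger_gap: 38.4
grip_force: 50.8
```

```bash
cat >> h.py <<'E'
def circ(p):
    from scipy.optimize import least_squares
    f=least_squares(lambda c:np.hypot(p[:,0]-c[0],p[:,1]-c[1])-c[2],[*p.mean(0),20],loss='soft_l1');return f.x
E
python3 - <<'E'
from h import *
st=sense();print(st["time"],st["tool_pos"],st["tcp_rot"])
s=snapshot("wrist");f=s["frame"];P,T,K=world(s,st);x,y,z=np.moveaxis(P,-1,0)
m=(np.hypot(x-508,y-176)<25)&(z>90)&(z<130);q=P[m];v,u=np.nonzero(m);print(len(q),u.min(),u.max(),v.min(),v.max())
for a in(100,105,110,113,115,116,117): 
    t=q[(q[:,2]>a)&(q[:,2]<a+3)];print(a,len(t),t.min(0).round(1) if len(t) else'',t.max(0).round(1) if len(t) else '',t.mean(0).round(1) if len(t) else '')
# rim: topmost
m=(np.hypot(x-508,y-176)>60)&(np.hypot(x-508,y-176)<85)&(z>82)&(z<88);p=P[m][:,:2]
print("rim",cv2.minEnclosingCircle(p.astype(np.float32)),len(p),np.median(z[m]))
# held rotor hub top by depth
hsv=cv2.cvtColor(f,cv2.COLOR_BGR2HSV);b=cv2.inRange(hsv,(105,120,30),(130,255,255))>0
h=b&(np.hypot(x-st["tool_pos"][0],y-st["tool_pos"][1])<60)&(z>150)
q=P[h];zt=np.percentile(q[:,2],95);t=q[q[:,2]>zt-3];print("hub z",zt,cv2.minEnclosingCircle(t[:,:2].astype(np.float32)),len(t))
A=np.c_[t[:,:2],np.ones(len(t))];print("plane",np.linalg.lstsq(A,t[:,2],rcond=None)[0])
sk=q[q[:,2]<zt-24];print("skirt",sk[:,2].min(),np.median(sk[:,2]),cv2.minEnclosingCircle(sk[:,:2].astype(np.float32)))
a=cv2.resize(f[30:180,200:370],None,fx=3,fy=3,interpolation=2);cv2.imwrite("pics/w3.png",a)
E
```

```text
5.25 [509.52764201  97.17359391 186.33229916] [1.79992480e+02 2.13821740e-02 8.99253935e+01]
569 269 295 98 124
100 0   
105 0   
110 182 [500.  169.9 110.1] [517.7 186.6 113. ] [509.1 178.6 111.9]
113 269 [500.8 171.3 113. ] [516.3 185.9 116. ] [508.6 178.2 114.6]
115 219 [502.9 172.6 115. ] [514.2 184.  117.8] [509.  178.3 116.1]
116 115 [504.3 172.7 116. ] [513.6 183.4 118.1] [508.9 178.3 116.6]
117 21 [504.3 174.  117. ] [512.2 182.7 118.1] [509.5 177.9 117.3]
rim ((508.7454528808594, 178.4319610595703), 81.84053802490234) 10244 84.96589544805919
hub z 210.66424940633652 ((509.80267333984375, 97.48420715332031), 20.988765716552734) 4068
plane [ 1.91746223e-03 -3.64433163e-03  2.09486763e+02]
skirt 169.76699682046618 181.69969732821016 ((509.9232482910156, 98.92807006835938), 45.40925216674805)
```

View pics/w3.png

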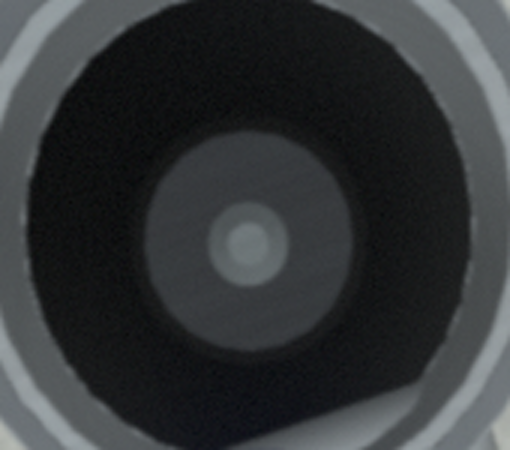

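Close view: the spindle head is at about (282,111) in the full image, centred in the bowl at (508.9, 178.3). I check lid clearance for the wrist camera before moving over.

```bash
python3 - <<'E'
from h import *
for n in("top0","scene0"):
    s=dict(np.load(n+".npz"));P,T,K=world(s);a=np.radians(106)
    r=(P[...,0]-509)*np.cos(a)+(P[...,1]-178)*np.sin(a);l=-(P[...,0]-509)*np.sin(a)+(P[...,1]-178)*np.cos(a)
    for lo in range(70,270,15):
        m=(r>lo)&(r<lo+15)&(abs(l)<85)&(P[...,2]<400)&(P[...,2]>-20)
        print(n,lo,m.sum(),np.percentile(P[m][:,2],[50,90,99]).round() if m.any() else '')
E
```

```text
top0 70 311 [70. 91. 97.]
top0 85 331 [  4.  99. 108.]
top0 100 465 [ 87. 111. 128.]
top0 115 458 [ 89. 122. 147.]
top0 130 451 [ 95. 129. 164.]
top0 145 463 [105. 158. 188.]
top0 160 526 [118. 194. 210.]
top0 175 605 [140. 220. 232.]
top0 190 270 [151. 225. 232.]
top0 205 58 [-1.  2.  4.]
top0 220 68 [-2.  3.  5.]
top0 235 113 [-1.  2.  4.]
top0 250 237 [-2.  4. 67.]
top0 265 345 [-2.  4. 69.]
scene0 70 98 [85. 94. 96.]
scene0 85 107 [ 92. 103. 111.]
scene0 100 100 [ 97. 119. 128.]
scene0 115 142 [ 92. 134. 150.]
scene0 130 199 [ 95. 143. 172.]
scene0 145 294 [104. 162. 189.]
scene0 160 371 [118. 185. 207.]
scene0 175 480 [138. 215. 231.]
scene0 190 491 [161. 197. 228.]
scene0 205 165 [  3. 187. 198.]
scene0 220 91 [-0.  3.  4.]
scene0 235 82 [-0.  3.  5.]
scene0 250 70 [0. 4. 4.]
scene0 265 70 [-1.  3.  5.]
```

Call:
apply_moves(series="0.08 -0.001 0 0 0.6;0.1 -0.001 0 0 0.6;0.089 -0.001 0 0 0.6;0 0 0.08 0 0.6;0 0 0.06 0 0.6")

```text
time: 5.72
tool_pos: [509.6, 178.0, 144.5]
tcp_rot: [179.9, -0.0, 89.9]
ft_force: [-1.0, -0.6, -2.7]
finger_gap: 38.7
grip_force: 50.8
```

Call:
apply_moves(series="0 0 0 0 0.6;0 0 0 0 0.6;0 0 0 0 0.6")

```text
time: 5.97
tool_pos: [509.0, 177.0, 145.3]
tcp_rot: [180.0, 0.0, 89.8]
ft_force: [0.4, -0.3, -1.0]
finger_gap: 38.9
grip_force: 50.8
```

```bash
python3 - <<'E'
from h import *
st=sense();print(st["time"],st["tool_pos"],st["tcp_rot"],st["ft_force"])
E
```

```text
5.9667 [509.03987163 176.99154537 145.25694762] [1.79957184e+02 4.80267386e-03 8.97891338e+01] [ 0.37048    -0.26820511 -0.97198886]
```

Call:
apply_moves(series="0.002 -0.001 0.026 0 0.6;0 0 0.026 0 0.6;0 0 0.026 0 0.6;0 0 0.026 0 0.6;0 0 0.026 0 0.6")

```text
time: 6.38
tool_pos: [507.8, 178.6, 104.3]
tcp_rot: [-180.0, 0.0, 89.9]
ft_force: [0.5, -0.6, -1.0]
finger_gap: 38.6
grip_force: 50.9
```

Call:
apply_moves(series="0 0 0.02 0 0.6;0 0 0.02 0 0.6;0 0 0.02 0 0.6;0 0 0.01 0 0.6;0 0 0 0 0.6")

```text
time: 6.8
tool_pos: [507.4, 178.6, 83.3]
tcp_rot: [-179.9, 0.0, 89.9]
ft_force: [1.0, -0.5, -1.8]
finger_gap: 38.6
grip_force: 50.8
```

Call:
apply_moves(series="0 0 0.012 0 0.6;0 0 0.01 0 0.6;0 0 0.005 0 0.6;0 0 0 0 0.6")

```text
time: 7.13
tool_pos: [507.7, 178.6, 75.8]
tcp_rot: [-180.0, 0.0, 89.9]
ft_force: [0.2, -0.9, -0.6]
finger_gap: 38.7
grip_force: 50.8
```

Call:
apply_moves(series="0 0 0.005 0 0.6;0 0 0.004 0 0.6;0 0 0 0 0.6")

```text
time: 7.38
tool_pos: [507.9, 178.7, 73.3]
tcp_rot: [-180.0, 0.0, 89.9]
ft_force: [0.2, -0.2, -1.1]
finger_gap: 38.8
grip_force: 50.8
```

Call:
apply_moves(series="0 0 0.004 0 0.6;0 0 0.003 0 0.6;0 0 0 0 0.6")

```text
time: 7.63
tool_pos: [508.2, 178.8, 71.7]
tcp_rot: [180.0, -0.0, 89.9]
ft_force: [-0.1, -0.5, 1.1]
finger_gap: 38.6
grip_force: 51.2
```

Call:
apply_moves(series="0 0 0.003 0 0.6;0 0 0.002 0 0.6;0 0 0 0 0.6")

```text
time: 7.88
tool_pos: [508.7, 178.9, 70.8]
tcp_rot: [179.9, -0.0, 89.9]
ft_force: [-0.2, -0.1, 5.8]
finger_gap: 38.8
grip_force: 51.5
```

Call:
apply_moves(series="0 0 0 0 -0.4;0 0 0 0 -0.4;0 0 0 0 -0.4;0 0 0 0 -0.4;0 0 -0.02 0 -0.4")

```text
time: 8.3
tool_pos: [506.7, 178.4, 74.5]
tcp_rot: [-179.8, 0.0, 89.9]
ft_force: [0.2, 0.0, -0.3]
finger_gap: 59.9
grip_force: 0.0
```

Call:
apply_moves(series="0 0 -0.06 0 -0.4;0 0 -0.08 0 -0.4;0 0 -0.1 0 -0.4;0 0 -0.1 0 -0.4;-0.05 0 -0.05 0 -0.4")

```text
time: 8.72
tool_pos: [509.3, 165.6, 197.6]
tcp_rot: [179.7, -0.1, 90.0]
ft_force: [0.2, -0.2, 0.9]
finger_gap: 59.7
grip_force: 0.0
```

Call:
apply_moves(series="-0.1 0 0 0 -0.4;-0.12 0 0 0 -0.4;0 0 0 0 -0.4;0 0 0 0 -0.4")

```text
time: 9.05
tool_pos: [507.9, 96.3, 193.4]
tcp_rot: [180.0, -0.0, 89.7]
ft_force: [0.3, 0.9, -0.2]
finger_gap: 60.0
grip_force: 0.0
```

```bash
python3 - <<'E'
from h import *
st=sense();print(st["time"],st["tool_pos"],st["tcp_rot"],st["ft_force"],st["finger_gap"])
s=snapshot("wrist");f=s["frame"];P,T,K=world(s,st);x,y,z=np.moveaxis(P,-1,0);d=np.hypot(x-508.9,y-178.3)
hsv=cv2.cvtColor(f,cv2.COLOR_BGR2HSV);b=cv2.inRange(hsv,(105,120,30),(130,255,255))>0
h=b&(d<25)&(z>88);t=P[h];print("hub",np.percentile(t[:,2],[5,50,95]),cv2.minEnclosingCircle(t[:,:2].astype(np.float32)),len(t))
k=b&(d<60)&(z<80)&(z>55);t=P[k];print("skirt",np.median(t[:,2]),cv2.minEnclosingCircle(t[:,:2].astype(np.float32)))
m=(~b)&(d<12)&(z>108);t=P[m];print("head",t[:,2].max(),cv2.minEnclosingCircle(t[:,:2].astype(np.float32)),len(t))
m=(d>60)&(d<85)&(z>82)&(z<88);print("rim z",np.median(z[m]))
E
```

```text
9.05 [507.87086927  96.26633057 193.38306314] [ 1.79973973e+02 -2.55615349e-03  8.97068126e+01] [ 0.25512149  0.93528234 -0.16822579] 60.007866394649405
hub [94.62571004 95.86856359 97.16823158] ((507.80426025390625, 178.8767547607422), 19.968198776245117) 1755
skirt 67.34027751160647 ((507.77215576171875, 179.0272979736328), 46.020240783691406)
head 335.3847716267001 ((508.7881164550781, 178.2505645751953), 8.937776565551758) 1418
rim z 84.9889234559414
```

Call:
apply_moves(series="-0.12 -0.028 0 0 -0.4;-0.12 -0.028 0 0 -0.4;-0.12 -0.028 0 0 -0.4;-0.12 -0.028 0 0 -0.4;-0.12 -0.028 0 0 -0.4")

```text
time: 9.52
tool_pos: [465.1, -82.3, 193.0]
tcp_rot: [180.0, -0.0, 90.0]
ft_force: [1.3, 0.2, 0.2]
finger_gap: 59.7
grip_force: 0.0
```

Call:
apply_moves(series="-0.12 -0.028 0 0 -0.4;-0.12 -0.028 0 0 -0.4;-0.12 -0.028 0 0 -0.4;-0.12 -0.028 0 0 -0.4;-0.12 -0.028 0 0 -0.4")

```text
time: 9.93
tool_pos: [423.1, -262.7, 193.0]
tcp_rot: [180.0, -0.0, 90.0]
ft_force: [0.7, 0.1, 0.7]
finger_gap: 59.8
grip_force: 0.0
```

Call:
apply_moves(series="0 0 0 0.061 -0.4;0 0 0 0.061 -0.4;0 0 0 0.061 -0.4;0 0 0 0.061 -0.4;0 0 0 0.061 -0.4")

```text
time: 10.35
tool_pos: [423.7, -261.2, 192.7]
tcp_rot: [-180.0, -0.0, 54.6]
ft_force: [0.3, -0.2, -0.4]
finger_gap: 59.3
grip_force: 0.0
```

Call:
apply_moves(series="0 0 0 0.061 -0.4;0 0 0 0.061 -0.4;0 0 0 0.061 -0.4;0 0 0 0.061 -0.4;0 0 0 0.061 -0.4")

```text
time: 10.77
tool_pos: [423.8, -261.0, 192.7]
tcp_rot: [-180.0, -0.0, 19.7]
ft_force: [0.4, -0.0, -0.5]
finger_gap: 59.7
grip_force: 0.0
```

Call:
apply_moves(series="0 0 0 0.061 -0.4;0 0 0 0.061 -0.4;0 0 0 0.061 -0.4;0 0 0 0.061 -0.4;0 0 0 0 -0.4")

```text
time: 11.18
tool_pos: [423.8, -261.1, 192.8]
tcp_rot: [-180.0, 0.0, -8.2]
ft_force: [0.4, 0.4, 0.2]
finger_gap: 59.8
grip_force: 0.0
```

```bash
cat > clip.py <<'E'
from h import *
st=sense();print(st["time"],st["tool_pos"],st["tcp_rot"],st["finger_gap"])
s=snapshot("wrist");f=s["frame"];P,T,K=world(s,st);x,y,z=np.moveaxis(P,-1,0)
hsv=cv2.cvtColor(f,cv2.COLOR_BGR2HSV);r=(cv2.inRange(hsv,(0,110,40),(10,255,255))|cv2.inRange(hsv,(170,110,40),(180,255,255)))>0
r&=np.hypot(x-420,y+267)<60
v,u=np.nonzero(r);print(len(u),u.min(),u.max(),v.min(),v.max());print("z",np.percentile(z[r],[5,50,95]))
top=r&(z>34);t=P[top][:,:2]
n=lambda a:a.min(0).round(1).tolist()+a.max(0).round(1).tolist()
print("top ext",n(t))
# web = rows in the clip frame away from the plate: long axis from moments of top mask
for it in range(3):
    a=np.radians(globals().get('yaw',-8));e=np.array([np.cos(a),np.sin(a)]);g=np.array([-e[1],e[0]])
    X=t@e;Y=t@g;x0,x1=np.percentile(X,[0.5,99.5]);w=(X>x0+9)&(X<x1-2)
    xs=np.linspace(x0+9,x1-3,8);mid=[(Y[abs(X-q)<1.5].min()+Y[abs(X-q)<1.5].max())/2 for q in xs]
    wid=[np.ptp(Y[abs(X-q)<1.5]) for q in xs]
    yaw=np.degrees(a+np.arctan(np.polyfit(xs,mid,1)[0]))
print("yaw",yaw,"len",x1-x0,"web w",np.median(wid),"plate w",np.ptp(Y[X<x0+4]))
c=e*(x1-13)+g*np.median(mid);print("web centre (x=-33):",c,"alt from plate back",e*(x0+18)+g*np.median(mid))
m=(np.hypot(x-c[0]-33*e[0],y-c[1]-33*e[1])<25)&(~r)&(z>5)&(z<14)
print("steel z",np.median(z[m]),m.sum());q=P[m][:,:2];print("steel centre lateral",np.median(q@g)-np.median(mid),"ext",(q@e-c@e).min(),(q@e-c@e).max(), np.ptp(q@g))
cv2.imwrite("pics/w4.png",f)
E
python3 clip.py
```

```text
11.1833 [ 423.78093031 -261.05277311  192.80670104] [-1.79967646e+02  7.37871176e-03 -8.23087230e+00] 59.780160836699025
477 277 301 179 211
z [19.16136089 36.95759776 38.42877351]
top ext [404.7, -277.8, 436.4, -253.2]
yaw -15.445425046787268 len 29.299919075439277 web w 10.87220715930799 plate w 25.07025692715729
web centre (x=-33): [ 422.79229557 -268.75080416] alt from plate back [ 424.43098426 -269.20354529]
steel z 8.578216914905653 538
steel centre lateral 0.5432419256688945 ext 12.095499266237482 43.24347684596688 27.957676641671554
```

View pics/w4.png

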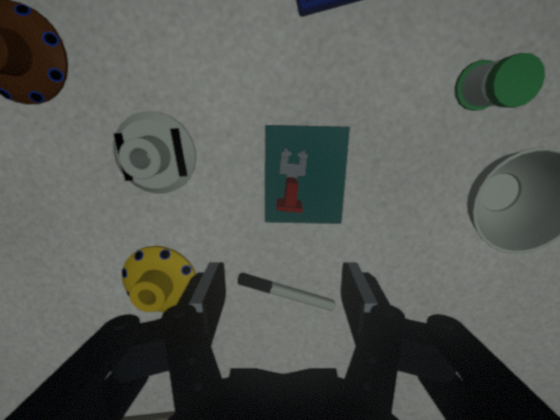

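The view shows the clip at (291,185) on the mat, mouth up in the image. Its web and steel measure yaw ≈ -14.5°, web centre (423,-268.8), and heights 8.6 and 37 mm match the description. Grasp it.

Call:
apply_moves(series="0 0 0 0.055 -0.4;0.004 0.0257 0.1 0 -0.4;0 0 0.12 0 -0.4;0 0 0.12 0 -0.4;0 0 0.12 0 -0.4")

```text
time: 11.65
tool_pos: [422.9, -269.6, 53.8]
tcp_rot: [180.0, -0.1, -13.9]
ft_force: [-0.0, 0.6, -0.2]
finger_gap: 59.6
grip_force: 0.0
```

Call:
apply_moves(series="0 0 0.08 0 -0.4;0 0 0.04 0 -0.4;0 0 0.02 0 -0.4;0 0 0 0 -0.4;0 0 0 0 -0.4")

```text
time: 12.07
tool_pos: [423.4, -270.5, 14.3]
tcp_rot: [180.0, -0.1, -14.2]
ft_force: [0.6, -0.1, -0.9]
finger_gap: 59.7
grip_force: 0.0
```

Call:
apply_moves(series="0 0 0.012 0 -0.4;0 0 0.01 0 -0.4;0 0 0 0 -0.2;0 0 0 0 0.2;0 0 0 0 0.6", squeeze=110)

```text
time: 12.48
tool_pos: [422.5, -270.1, 6.7]
tcp_rot: [180.0, -0.0, -14.3]
ft_force: [0.5, 0.3, -0.1]
finger_gap: 28.3
grip_force: 0.0
```

Call:
apply_moves(series="0 0 0 0 1;0 0 0 0 1;0 0 0 0 1;0 0 0 0 1;0 0 0 0 1")

```text
time: 12.9
tool_pos: [422.6, -270.2, 6.8]
tcp_rot: [180.0, -0.0, -14.3]
ft_force: [-1.0, 1.2, 5.8]
finger_gap: 10.5
grip_force: 107.6
```

Call:
apply_moves(series="0 0 0 0 1;0 0 0 0 1")

```text
time: 13.07
tool_pos: [422.6, -270.2, 6.8]
tcp_rot: [180.0, -0.0, -14.3]
ft_force: [-1.5, 1.1, 5.6]
finger_gap: 10.4
grip_force: 107.6
```

Call:
apply_moves(series="0 0 -0.05 0 1;0 0 -0.12 0 1;0 0 -0.13 0 1;0 0 -0.13 0 1;0 0 -0.1 0 1")

```text
time: 13.48
tool_pos: [422.6, -270.1, 168.1]
tcp_rot: [180.0, -0.1, -14.3]
ft_force: [0.1, -0.8, -0.6]
finger_gap: 10.7
grip_force: 107.2
```

Call:
apply_moves(series="0 0 0 -0.0607 1;0 0 0 -0.0607 1;0 0 0 -0.0607 1;0 0 0 -0.0607 1;0 0 0 -0.0607 1")

```text
time: 13.9
tool_pos: [422.0, -269.7, 164.8]
tcp_rot: [-180.0, 0.0, 20.8]
ft_force: [-0.5, -0.7, -0.5]
finger_gap: 10.7
grip_force: 107.2
```

Call:
apply_moves(series="0 0 0 -0.0607 1;0 0 0 -0.0607 1;0 0 0 -0.0607 1;0 0 0 -0.0607 1;0 0 0 -0.0607 1")

```text
time: 14.32
tool_pos: [422.0, -269.7, 164.7]
tcp_rot: [-179.9, -0.0, 55.6]
ft_force: [0.3, 0.5, -1.6]
finger_gap: 10.3
grip_force: 107.2
```

Call:
apply_moves(series="0 0 0 -0.0607 1;0 0 0 -0.0607 1;0 0 0 -0.0607 1;0 0 0 -0.0607 1;0 0 0 -0.0607 1")

```text
time: 14.73
tool_pos: [422.0, -269.7, 164.7]
tcp_rot: [-180.0, -0.0, 90.4]
ft_force: [-0.0, -0.8, -0.7]
finger_gap: 10.4
grip_force: 107.2
```

Call:
apply_moves(series="0.07 0.018 0 0 1;0.113 0.029 0 0 1;0.113 0.029 0 0 1;0.113 0.029 0 0 1;0.113 0.029 0 0 1")

```text
time: 15.15
tool_pos: [462.1, -111.8, 164.8]
tcp_rot: [-180.0, -0.0, 90.0]
ft_force: [0.8, -0.1, -1.7]
finger_gap: 10.3
grip_force: 107.3
```

Call:
apply_moves(series="0.113 0.029 0 0 1;0.113 0.029 0 0 1;0.113 0.029 0 0 1;0.113 0.029 0 0 1;0.113 0.029 0 0 1")

```text
time: 15.57
tool_pos: [505.5, 58.1, 164.8]
tcp_rot: [-180.0, 0.0, 90.1]
ft_force: [0.4, 0.2, -2.0]
finger_gap: 10.2
grip_force: 107.3
```

Call:
apply_moves(series="0.05 0.012 0.05 0 1;0 0 0.05 0 1;0 0 0 0 1;0 0 0 0 1")

```text
time: 15.9
tool_pos: [507.9, 71.3, 134.0]
tcp_rot: [-179.8, 0.0, 90.1]
ft_force: [-0.0, 0.0, -0.8]
finger_gap: 10.4
grip_force: 107.4
```

```bash
cat > held.py <<'E'
from h import *
st=sense();p=st["tool_pos"];yw=np.radians(st["tcp_rot"][2]);print(st["time"],p,st["tcp_rot"],st["ft_force"],st["finger_gap"])
s=snapshot("wrist");f=s["frame"];P,T,K=world(s,st);x,y,z=np.moveaxis(P,-1,0)
A=np.array([np.cos(yw),np.sin(yw)]);B=np.array([np.sin(yw),-np.cos(yw)])
q=P[...,:2]-p[:2];X=q@A;Y=q@B;Z=z-p[2]
hsv=cv2.cvtColor(f,cv2.COLOR_BGR2HSV);red=(cv2.inRange(hsv,(0,110,40),(10,255,255))|cv2.inRange(hsv,(170,110,40),(180,255,255)))>0
m=(X>14)&(X<60)&(abs(Y)<25)&(Z>-14)&(Z<14)&~red
st_=np.c_[X[m],Y[m],Z[m]];print("steel",len(st_),np.percentile(st_,[1,50,99],axis=0).round(1).tolist())
n=st_[st_[:,0]<34];print("lateral at root ",(n[:,1].min()+n[:,1].max())/2,"at lips",(lambda w:(w[:,1].min()+w[:,1].max())/2)(st_[st_[:,0]>34]))
A3=np.c_[st_[:,0],st_[:,1],np.ones(len(st_))];print("plane",np.linalg.lstsq(A3,st_[:,2],rcond=None)[0])
r=red&(abs(X)<30)&(Z>0);print("red top z",np.percentile(Z[r],[50,90,98]) if r.any() else None, np.percentile(X[r],[1,99]) if r.any() else None)
d=np.hypot(x-508.9,y-178.3);b=cv2.inRange(hsv,(105,120,30),(130,255,255))>0
h=P[b&(d<26)&(z>88)&(z<110)]
if len(h): print("hub",np.median(h[:,2]),cv2.minEnclosingCircle(h[:,:2].astype(np.float32)))
t=P[(~b)&(d<13)&(z>106)&(z<122)]
if len(t): print("head",np.percentile(t[:,2],[50,98]),cv2.minEnclosingCircle(t[:,:2].astype(np.float32)))
import sys;cv2.imwrite(sys.argv[1],f)
E
python3 held.py pics/w5.png
```

```text
15.9 [507.93498066  71.30633928 133.95153837] [-1.79805366e+02  1.90482130e-02  9.00932751e+01] [-0.03370405  0.04319665 -0.84822098] 10.434014497027045
steel 2441 [[14.7, -13.9, -2.9], [26.7, -0.5, 1.5], [42.8, 13.3, 2.9]]
lateral at root  -0.2706432536338417 at lips -0.33879327168885
plane [-0.02736635 -0.00599202  2.10174068]
red top z [30.22510339 31.17496985 33.73081815] [-16.03855228  13.67945729]
hub 95.85465828738415 ((508.01397705078125, 179.05177307128906), 20.015073776245117)
head [114.01318816 117.02634413] ((508.9877624511719, 178.3042449951172), 9.044201850891113)
```

View pics/w5.png

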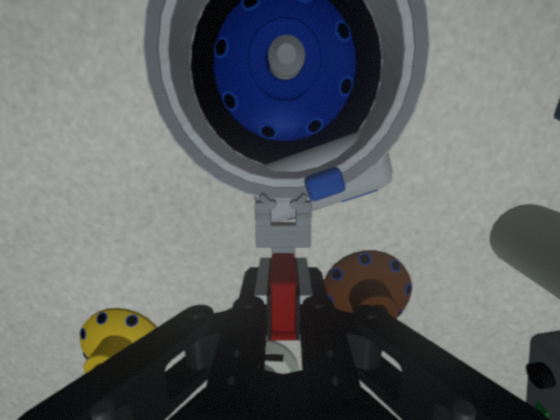

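The clip is held straight at (284,215), with the rotor seated at (286,58). Lower to groove height, short of the head.

Call:
apply_moves(series="0 0.004 0.05 0 1;0 0 0.05 0 1;0.06 0 0.005 0 1;0.07 0 0 0 1;0.03 0 0 0 1")

```text
time: 16.37
tool_pos: [510.9, 120.0, 104.7]
tcp_rot: [179.9, -0.1, 90.0]
ft_force: [0.7, -0.4, -1.1]
finger_gap: 11.0
grip_force: 107.4
```

Call:
apply_moves(series="0 0 0 0 1;0 0 0 0 1;0 0 0 0 1")

```text
time: 16.62
tool_pos: [510.9, 118.4, 104.4]
tcp_rot: [179.9, 0.0, 90.0]
ft_force: [-0.3, -0.6, -1.7]
finger_gap: 10.5
grip_force: 107.4
```

```bash
python3 held.py pics/w6.png
```

```text
16.6167 [510.88377033 118.37576685 104.44799325] [1.79942588e+02 2.09410228e-02 9.00346628e+01] [-0.30903848 -0.642299   -1.70437751] 10.48225480846951
steel 4497 [[15.1, -20.4, -9.9], [39.7, -1.5, 1.2], [59.7, 14.9, 11.9]]
lateral at root  -0.3384682904794616 at lips -2.813197527231422
plane [-0.10092546  0.04164396  3.10805154]
red top z [30.12685072 31.16241936 33.31520733] [-15.88421596  13.7509478 ]
hub 95.86142000907543 ((507.27886962890625, 176.08164978027344), 22.884767532348633)
head [113.96304304 117.00499783] ((509.036865234375, 178.2990264892578), 9.02996826171875)
```

Call:
apply_moves(series="0 -0.0053 0.0095 0 1;0 0 0 0 1;0 0 0 0 1")

```text
time: 16.92
tool_pos: [508.5, 118.8, 100.6]
tcp_rot: [-180.0, 0.0, 90.0]
ft_force: [0.3, -0.1, -1.4]
finger_gap: 10.4
grip_force: 107.4
```

```bash
sed -i 's/m=(X>14)&(X<60)/m=(X>14)\&(X<43.5)\&(d0>11)/; s/^A=np/d0=np.hypot(x-508.9,y-178.3);A=np/' held.py; python3 held.py pics/w7.png
```

```text
16.9167 [508.49188912 118.77387465 100.60850242] [-1.79961756e+02  1.05488963e-02  9.00244945e+01] [ 0.33638676 -0.12381368 -1.40376712] 10.391280353648046
steel 2602 [[14.6, -13.9, -5.5], [27.4, -0.5, 1.4], [43.3, 13.2, 3.0]]
lateral at root  -0.2923769097144504 at lips -0.32851378113935503
plane [-9.66021178e-02  1.21375861e-03  3.70844219e+00]
red top z [30.13943283 31.13274144 33.89363492] [-15.81916797  13.64045582]
hub 95.81796420093579 ((506.63861083984375, 176.49032592773438), 22.77647590637207)
head [113.99522293 116.81286409] ((509.0648193359375, 178.2830352783203), 9.101963996887207)
```

Call:
apply_moves(series="0 0.002 -0.0027 0 1;0 0 0 0 1;0 0 0 0 1;0 0 0 0 1")

```text
time: 17.3
tool_pos: [509.5, 119.3, 101.8]
tcp_rot: [180.0, -0.0, 90.1]
ft_force: [-0.0, -1.1, -2.1]
finger_gap: 10.4
grip_force: 107.4
```

Call:
apply_moves(series="0.012 0 0 0 1;0.012 0 0 0 1;0 0 0 0 1;0 0 0 0 1")

```text
time: 17.63
tool_pos: [509.4, 126.8, 101.7]
tcp_rot: [-180.0, -0.0, 90.1]
ft_force: [0.4, -0.4, -1.0]
finger_gap: 10.5
grip_force: 107.4
```

Call:
apply_moves(series="0.01 0 0 0 1;0.01 0 0 0 1;0 0 0 0 1")

```text
time: 17.88
tool_pos: [509.4, 133.0, 101.8]
tcp_rot: [180.0, -0.0, 90.1]
ft_force: [0.2, -0.9, -1.2]
finger_gap: 11.0
grip_force: 107.4
```

Call:
apply_moves(series="0.01 0 0 0 1;0.007 0 0 0 1;0 0 0 0 1")

```text
time: 18.13
tool_pos: [509.4, 137.8, 101.7]
tcp_rot: [180.0, 0.0, 90.1]
ft_force: [0.2, -1.1, -1.6]
finger_gap: 10.3
grip_force: 107.4
```

Call:
apply_moves(series="0.007 0 0 0 1;0.007 0 0 0 1;0 0 0 0 1")

```text
time: 18.38
tool_pos: [509.4, 141.6, 101.7]
tcp_rot: [-180.0, 0.0, 90.1]
ft_force: [0.2, -3.9, -1.1]
finger_gap: 10.4
grip_force: 107.4
```

Call:
apply_moves(series="0.005 0 0 0 1;0.005 0 0 0 1;0 0 0 0 1")

```text
time: 18.63
tool_pos: [509.4, 144.3, 101.7]
tcp_rot: [-180.0, 0.1, 90.0]
ft_force: [0.0, -5.9, -1.9]
finger_gap: 10.6
grip_force: 107.4
```

Call:
apply_moves(series="0.006 0 0 0 1;0.005 0 0 0 1;0 0 0 0 1")

```text
time: 18.88
tool_pos: [509.4, 147.1, 101.6]
tcp_rot: [-180.0, 0.1, 90.0]
ft_force: [-0.8, -9.5, -0.8]
finger_gap: 10.4
grip_force: 107.4
```

Call:
apply_moves(series="0.004 0 0 0 1;0.003 0 0 0 1;0 0 0 0 1")

```text
time: 19.13
tool_pos: [509.4, 148.9, 101.6]
tcp_rot: [-180.0, 0.1, 90.0]
ft_force: [-0.1, -10.4, -0.8]
finger_gap: 10.5
grip_force: 107.4
```

Call:
apply_moves(series="0.003 0 0 0 1;0.002 0 0 0 1;0 0 0 0 1")

```text
time: 19.38
tool_pos: [509.4, 150.2, 101.6]
tcp_rot: [-180.0, 0.1, 90.0]
ft_force: [0.4, -10.2, -0.3]
finger_gap: 10.4
grip_force: 107.4
```

Call:
apply_moves(series="0.003 0 0 0 1;0.002 0 0 0 1;0 0 0 0 1")

```text
time: 19.63
tool_pos: [509.4, 152.3, 101.6]
tcp_rot: [-180.0, 0.1, 90.0]
ft_force: [-0.9, -3.5, -0.6]
finger_gap: 10.5
grip_force: 107.4
```

Snap seen (10.4 → 3.5 N). A small extra push should tell whether it is bottomed.

Call:
apply_moves(series="0.005 0 0 0 1;0 0 0 0 1;0 0 0 0 1")

```text
time: 19.88
tool_pos: [509.4, 154.0, 101.7]
tcp_rot: [-180.0, 0.1, 90.0]
ft_force: [-0.4, -6.2, -0.3]
finger_gap: 10.3
grip_force: 107.4
```

```bash
python3 held.py pics/w8.png; python3 - <<'E'
import cv2
f=cv2.imread("pics/w8.png");cv2.imwrite("pics/w8c.png",cv2.resize(f[80:290,180:390],None,fx=2.8,fy=2.8,interpolation=2))
E
```

```text
19.8833 [509.43924775 153.95715814 101.74220776] [-1.79995241e+02  7.09300302e-02  9.00403693e+01] [-0.40173371 -6.21270283 -0.30123246] 10.301139564223766
steel 2712 [[15.9, -19.4, -10.8], [35.6, -0.0, 0.7], [43.3, 18.5, 11.1]]
lateral at root  -0.5887335312847828 at lips -0.26899063766037123
plane [-0.0985834   0.00811242  2.03063646]
red top z [30.13864094 31.15725701 33.58245355] [-15.86816772  13.69565676]
hub 95.35891277343714 ((508.90704345703125, 184.42446899414062), 20.410701751708984)
head [113.69459404 120.84969893] ((508.8182678222656, 178.3167724609375), 12.971258163452148)
```

View pics/w8c.png

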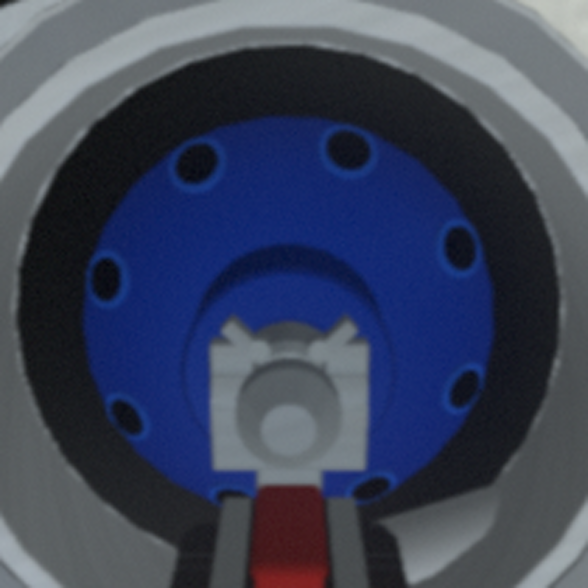

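The clip is around the neck: the head sits within the horseshoe at crop (290,415), with the lips beyond it. Force rose at 1.6 N/mm, so it is seated. Ease back to zero load and release.

Call:
apply_moves(series="-0.006 0 0 0 1;-0.006 0 0 0 1;0 0 0 0 1")

```text
time: 20.18
tool_pos: [509.4, 150.7, 101.8]
tcp_rot: [180.0, 0.0, 90.0]
ft_force: [0.2, -4.3, -2.0]
finger_gap: 10.4
grip_force: 107.4
```

```bash
cat > home.py <<'E'
from h import *
import sys
st=sense();p=st["tool_pos"];s=snapshot("wrist");f=s["frame"];P,T,K=world(s,st);x,y,z=np.moveaxis(P,-1,0);print(st["time"],p,st["ft_force"])
d=np.hypot(x-509,y-182)
def rep(n,m): t=P[m];print(n,len(t),np.percentile(t,[1,50,99],axis=0).round(1).tolist(),cv2.minEnclosingCircle(t[:,:2].astype(np.float32)))
hsv=cv2.cvtColor(f,cv2.COLOR_BGR2HSV);grey=hsv[...,1]<90
rep("head",(d<16)&(z>106.5)&(z<120)&grey)
rep("headtop",(d<16)&(z>115.5)&(z<119)&grey)
rep("clip",(d<26)&(abs(x-509)<15)&(z>98.5)&(z<105)&grey)
b=cv2.inRange(hsv,(105,120,30),(130,255,255))>0
rep("hub",b&(d<26)&(z>90)&(z<100));rep("skirt",b&(d<60)&(z>60)&(z<75))
E
python3 home.py
```

```text
20.1833 [509.43960428 150.71860712 101.77577188] [ 0.16354951 -4.25560311 -1.96742222]
head 1167 [[500.7, 172.7, 107.2], [508.9, 182.8, 113.7], [517.4, 189.7, 117.0]] ((509.1614074707031, 180.7334442138672), 9.252602577209473)
headtop 283 [[504.0, 176.4, 115.5], [508.9, 181.2, 116.0], [513.9, 186.0, 117.2]] ((509.15802001953125, 181.3135223388672), 5.368624687194824)
clip 1619 [[495.7, 163.6, 100.5], [509.9, 178.3, 103.3], [522.8, 193.4, 104.7]] ((509.3997802734375, 178.97450256347656), 18.289724349975586)
hub 1741 [[489.8, 171.9, 91.1], [508.4, 193.2, 95.5], [528.1, 201.5, 97.2]] ((509.070556640625, 181.9532470703125), 20.094270706176758)
skirt 10134 [[466.1, 143.7, 60.2], [509.3, 196.1, 67.1], [551.7, 223.7, 69.7]] ((508.8283386230469, 180.8737335205078), 46.02229309082031)
```

Call:
apply_moves(series="-0.006 0 0 0 1;-0.004 0 0 0 1;0 0 0 0 1")

```text
time: 20.48
tool_pos: [509.4, 148.2, 101.8]
tcp_rot: [180.0, -0.0, 90.1]
ft_force: [-0.7, -1.6, -0.9]
finger_gap: 10.6
grip_force: 107.4
```

```bash
python3 home.py
```

```text
20.4833 [509.3754563  148.17293016 101.75205786] [-0.70004586 -1.63363434 -0.90882953]
head 1169 [[500.8, 171.6, 107.3], [508.9, 181.6, 113.8], [517.3, 188.5, 117.0]] ((509.1390380859375, 179.66250610351562), 9.32791519165039)
headtop 287 [[503.9, 175.2, 115.5], [508.9, 179.9, 116.0], [514.3, 184.9, 117.2]] ((509.3071594238281, 179.7826385498047), 5.858996391296387)
clip 1656 [[495.6, 161.0, 100.2], [509.6, 173.7, 103.3], [522.8, 190.9, 104.7]] ((508.80987548828125, 175.208740234375), 19.509071350097656)
hub 1772 [[489.8, 169.3, 90.9], [508.3, 190.8, 95.6], [528.0, 199.2, 97.3]] ((508.98944091796875, 179.58120727539062), 20.110647201538086)
skirt 10269 [[466.0, 141.6, 60.3], [509.3, 194.5, 67.3], [551.6, 222.3, 69.6]] ((508.80523681640625, 178.92605590820312), 45.990806579589844)
```

Call:
apply_moves(series="-0.003 0 0 0 1;0 0 0 0 1;0 0 0 0 0.3;0 0 0 0 0;0 0 0 0 0")

```text
time: 20.95
tool_pos: [509.6, 147.5, 102.0]
tcp_rot: [180.0, -0.0, 90.1]
ft_force: [0.9, 0.2, -0.6]
finger_gap: 42.4
grip_force: 0.0
```

Call:
apply_moves(series="0 0 0 0 0;0 0 -0.03 0 0;0 0 -0.06 0 0;0 0 -0.08 0 0;0 0 -0.08 0 0")

```text
time: 21.37
tool_pos: [508.9, 147.2, 177.7]
tcp_rot: [-179.9, 0.0, 90.1]
ft_force: [0.8, 0.5, 1.0]
finger_gap: 42.6
grip_force: 0.0
```

Call:
apply_moves(series="-0.08 0 -0.05 0 0;-0.1 0 0 0 0;-0.05 0 0 0 0;0 0 0 0 0;0 0 0 0 0")

```text
time: 21.78
tool_pos: [509.7, 77.7, 192.5]
tcp_rot: [180.0, -0.0, 90.0]
ft_force: [-0.2, 0.7, 0.3]
finger_gap: 42.6
grip_force: 0.0
```

```bash
sed -i 's/^rep("hub"/cv2.imwrite("pics\/w9.png",f);rep("hub"/' home.py; python3 home.py; python3 - <<'E'
import cv2
f=cv2.imread("pics/w9.png");cv2.imwrite("pics/w9c.png",cv2.resize(f[30:280,150:420],None,fx=2.4,fy=2.4,interpolation=2)[:600])
E
```

```text
21.7833 [509.67612897  77.72261574 192.53259065] [-0.18785207  0.72256172  0.27989322]
head 590 [[500.3, 169.6, 110.0], [509.1, 177.9, 113.8], [517.2, 186.2, 116.9]] ((508.9194641113281, 178.12783813476562), 9.004712104797363)
headtop 125 [[503.8, 173.5, 115.5], [509.1, 178.3, 116.0], [513.6, 183.3, 117.2]] ((508.64605712890625, 178.16799926757812), 5.762509822845459)
clip 1024 [[495.4, 158.3, 100.5], [509.0, 168.4, 102.3], [522.6, 187.1, 104.4]] ((509.29058837890625, 173.083251953125), 18.09568214416504)
hub 849 [[489.4, 159.0, 93.8], [506.9, 187.0, 95.6], [528.0, 196.0, 97.3]] ((508.6413879394531, 176.9747314453125), 20.089168548583984)
skirt 6413 [[465.6, 136.6, 60.3], [508.2, 182.1, 67.1], [551.4, 219.9, 69.3]] ((508.65643310546875, 176.9380645751953), 45.865875244140625)
```

View pics/w9c.png

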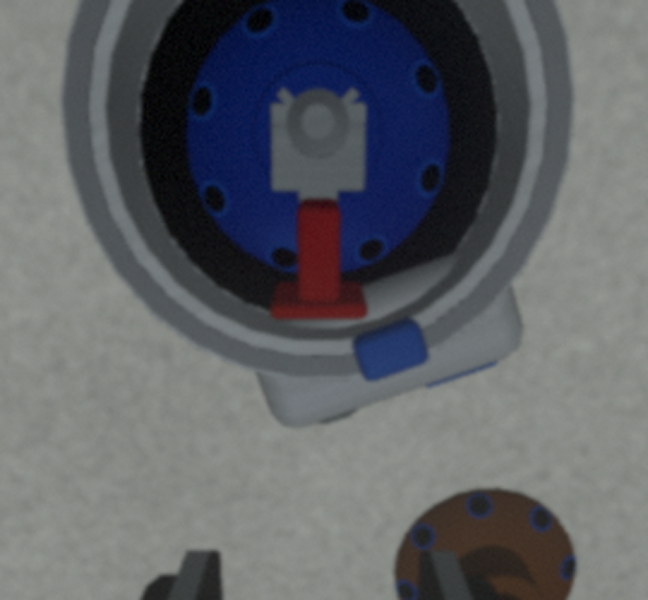

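The clip sits home: seat at about y 178, spindle axis at 178.2, lying on the hub, and the drive is back at rest.

```bash
python3 -c "
from bench import hand_in;print(hand_in())"
```

```text
the job is handed in; nothing more can be done
None
```

The blue rotor is fully down on the spindle, the clip has snapped home in the groove, and the job was handed in after about 22 s of robot time; the interface gave no verdict.

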